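# Walk a tight plug-in board out of its test jig and clip it into the board rack

## Task

The plug-in board on the test jig is stuck tight in its connector: a straight pull would only lift the whole jig. Take the board by its pull rail and rock it from end to end until it has worked loose, keeping the jig down on the bench, then lift it out. Push it upright down into a free spring-clip slot of the board rack, fully home, let go, and leave the bottle, spool and pliers undisturbed.

Things in the scene. Friction and masses are not known exactly. Their poses are not given: they have to be found in the camera images.
- board_grip (a point): Centre of the aluminium pull rail along the top edge of the upright green plug-in board (0.3 kg): 100 mm long (y), 12 mm thick (x), 20 mm tall (z). Grasp it here from above across the 12 mm. 100 mm above the board's bottom edge. Axes: x across the board, y along its length, z up. The board below is 4 mm thick; parts stand 16 mm off its -x face, from 18 mm below this point down.
- board_foot (a point): Middle of the board's bottom edge, 100 mm straight below the rail's centre; same axes. The lowest 20 mm are a narrower contact tongue, 72 mm long along y (48 mm long and 3 mm thick in its lowest 3 mm); above it the board is 100 mm long, with plain lower corners.
- jig_slot (a point): Middle of the floor of the jig's connector slot, 42 mm above the bench; the board's bottom edge stands on it at the start. x across the slot, y along it, z up. Slot 80 mm long, 15 mm deep. Two pairs of sprung brass contacts, 22 mm either side of here along y, each 20 mm long, grip the tongue's faces from 6 to 12 mm above the floor: an end is free once about 10 mm up.
- jig_mouth (a point): Middle of the slot's mouth, 15 mm above its floor; same axes. Each contact pair holds the board with about 21 N of friction, so a straight pull takes about 42 N, more than the jig's weight. Raise one end at a time: turn the board in its own plane about the lower corner of the tongue at the other end (24 mm from the middle), to and fro. It can lean about 0.2 rad each way.
- jig: Test jig: grey steel box on rubber feet, 190 mm (x) by 160 mm (y) by 40 mm tall, 3.3 kg, standing loose on the bench. Origin at the centre of its underside, at bench level; z up. The connector stands in the middle of its top; 60 mm behind it (+x) are a transformer and a heat sink, up to 83 mm above the bench.
- slot_near (a point): Free slot of the dark board rack: middle of its floor, 10 mm above the bench. x across the slot, y along it, z up; the board stands with its length along y, bottom edge on this floor. 44 mm either side along y stand a plastic post (-x) and a steel spring clip (+x), 10 to 12 mm wide, that take the board's lower corners; their lips flare to about 14 mm apart, 55 mm above the bench.
- slot_middle (a point): The second free slot, 55 mm farther along the rack's +x, exactly alike. The third, 55 mm beyond, is taken by a lower board (70 mm above the bench). In a free slot the corners meet the clips when the board's bottom edge is about 25 mm above the slot floor; from there pushing it home takes about 5 to 12 N.
- rack: The dark plastic board rack, fixed to the bench, 165 mm (x) by 112 mm (y), posts and clips up to 57 mm tall. Origin at the centre of its underside; axes as the slots'.
- bottle_mid (a point): Half-way up the white bottle with blue nozzle (50 mm across, 150 mm tall), standing loose on the bench; a bystander.
- spool_mid (a point): Centre of the black-flanged solder spool (52 mm across, 38 mm tall), standing loose on the bench; a bystander.
- pliers_mid (a point): Middle of the red-handled pliers (152 mm long, 66 mm wide, 12 mm high) lying on the bench; a bystander.
Not all that is in view belongs to the job. Of the things that look like the rack, the larger one is meant.

How it is judged:
By the outcome, as a careful person would: the job done as asked, in the order asked, and still so for the second after the job is handed in, with the robot touching nothing.
It also fails if it takes over 54 s, if anything falls off the work surface, if the arm or the gripper's body presses on something with over 40 N, if the wrist force passes 120 N, or if a joint passes its speed limit or range.

## Robot

A 6-joint arm with a two-finger parallel gripper is mounted at the origin on a cart in front of the work surface, level with it; the furniture and walls round the work are solid. World frame = base frame: x ahead of the robot, y to its left, z up, the work surface at z = 0. Lengths are in m, angles in rad, forces in N, time in s.
With the tool pointing down it reaches from about 0.425 to 0.95 m from the base axis. Payload 3.5 kg.
Tool frame: the origin (TCP) lies at the very end of the fingers, on their centre line; the grasp point (between the pads) lies behind it (ctrl.grasp_offset is the z of the grasp point in the tool frame, in m); z points along the fingers, x is the direction in which the jaws open and shut, and the axes are right-handed (so a half turn about z gives the same grasp; the last joint's range is limited). The gripper opens to 85 mm and grips with 20 to 120 N. Pads are 22 mm wide; open, the fingers measure 114 mm over their backs; the gripper's body (76 mm by 85 mm) begins 54 mm behind the grasp point. The pads swing forward as they close: fully open they stand 13 mm farther back than shut.
Start: joints at [1.067, 0.286, 1.577, -0, 1.279, -0.15], TCP at [0.234, 0.633, 0.231] pointing down, gripper open.
Joint ranges: [-2.77, 2.77], [-0.9, 2.22], [0.21, 2.48], [-1.53, 4.67], [0.24, 2.81], [-2.84, 2.84]. Speed limits (rad/s): [2.79, 2.79, 3.14, 3.14, 3.14, 3.14].

## Interface

Orientations are given as a unit quaternion [x, y, z, w].
In Python, from plant import ctrl gives the robot as it stands.
- The arm moves only by the shell command python3 -m jog 'ROWS' [FORCE]. ROWS is JSON, a list of rows, each an object with "grip": the closure, from 0 (fully open) to 1 (shut); "xyz": the shift along the tool's x, y, z in m, a list of three; "dr": the turn, a rotation vector about the tool's x, y, z in rad, a list of three. A call has 1 to 12 rows; each row is the pose to reach, as a shift and turn from the pose commanded when the call began, along the tool's axes at that moment; what a row does not reach only later rows make up. A row lasts 1/12 s, in which the tool goes at most 41.7 mm and 7.16 degrees, less where a joint would pass 70% of its speed; a pose out of reach is approached as far as the arm can. A call with a gripper value outside its range is refused whole. The fingers move at their own pace and stop on an object; FORCE is the grip in N (left out, the last holds). Time passes only in rows, so rows that repeat a pose let the fingers close. It gives the time, the measured TCP pose, the force and the opening at its end, in the units of the state.
- ctrl.get_state(): the state, without advancing time (a new reading comes with each control period).
- ctrl.read_camera(name): name is "scene" or "top" or "wrist"; returns the picture (400x640x3 uint8, red, green, blue); there is no depth.
- ctrl.get_calibration(name): a dict with "mtx" (3x3 intrinsics, pixels), "R" (3x3) and "t" (3): a world point X has camera coordinates R X + t; the wrist camera has in their place "hand_eye" (4x4, takes a point from camera to tool coordinates, whose origin is the TCP and whose axes are the tool frame's). Camera axes: x right, y down, z forward; pixel columns grow to the right and rows downward; lengths in m; the calibration is good to about 2 mm. A picture is of the moment at which its call begins: read the wrist's pose just before it. get_calibration takes no time and is no camera call.
- ctrl.sign_off(): hands the job in, once; it reports no verdict.
The state is a dict: "time": time; "qpos": joint angles; "dq": joint speeds; "joint_efforts": joint torques, N m; "eef_pos": TCP position; "tcp_rot": TCP orientation; "contact_force": force on the tool from outside, world axes, zero at the start; "wrist_torque": the same for the moment, N m; "opening": opening from 0.0 (shut) to 1.0 (fully open).
Only numpy, scipy, OpenCV 4.12 (cv2) and the standard library are available. Lean on these libraries where they do the work, as an engineer would, in place of code of your own. Each camera call takes 0.05 s, during which the arm holds its last target.

## Working session

There is one attempt and no reset: what is moved stays moved. The work goes in short steps, Python scripts to look and compute and a shell command to move; the robot and the scene stay as the last step left them, time stands still between calls to the robot, and variables do not carry over. Pictures are saved under pics/ and viewed, and the job is handed in when it is done.

```bash
ls; mkdir -p pics; python3 - <<'E'
from plant import ctrl
import cv2,numpy as np
np.set_printoptions(precision=4,suppress=True)
s=ctrl.get_state();print({k:np.round(v,4) for k,v in s.items()},ctrl.grasp_offset)
for n in ["scene","top","wrist"]:
    im=ctrl.read_camera(n);cv2.imwrite(f"pics/{n}0.png",im[:,:,::-1])
    print(n,ctrl.get_calibration(n))
E
```

```text
pics
{'time': np.float64(0.0), 'qpos': array([ 1.067 ,  0.2872,  1.5782,  0.    ,  1.2786, -0.15  ]), 'dq': array([-0.0016, -0.0002,  0.0008,  0.0009, -0.0006,  0.0003]), 'joint_efforts': array([  0.0007, -40.5984, -29.2618,  -0.0001,   0.0059,  -0.    ]), 'eef_pos': array([0.2335, 0.6326, 0.2299]), 'tcp_rot': array([ 0.8205,  0.5716, -0.0011,  0.0005]), 'contact_force': array([0.0609, 0.0254, 0.7276]), 'wrist_torque': array([-0.0437, -0.012 ,  0.0256]), 'opening': np.float64(0.995)} -0.0187
scene {'mtx': array([[468.6589,   0.    , 318.5627],
       [  0.    , 468.6589, 201.052 ],
       [  0.    ,   0.    ,   1.    ]]), 'R': array([[ 0.6094, -0.7927,  0.0167],
       [-0.3922, -0.3197, -0.8625],
       [ 0.6891,  0.5191, -0.5057]]), 't': array([-0.4317,  0.311 ,  1.067 ])}
top {'mtx': array([[447.973 ,   0.    , 322.4981],
       [  0.    , 447.973 , 202.5141],
       [  0.    ,   0.    ,   1.    ]]), 'R': array([[ 0.0247, -0.9994, -0.025 ],
       [-0.9975, -0.023 , -0.0661],
       [ 0.0655,  0.0266, -0.9975]]), 't': array([-0.0675,  0.5979,  1.1309])}
wrist {'mtx': array([[351.3827,   0.    , 318.2501],
       [  0.    , 351.3827, 202.5595],
       [  0.    ,   0.    ,   1.    ]]), 'hand_eye': array([[ 1.    , -0.0002, -0.0006, -0.    ],
       [ 0.0004,  0.9608,  0.2772, -0.0713],
       [ 0.0005, -0.2772,  0.9608, -0.1424],
       [ 0.    ,  0.    ,  0.    ,  1.    ]])}
```

View pics/scene0.png

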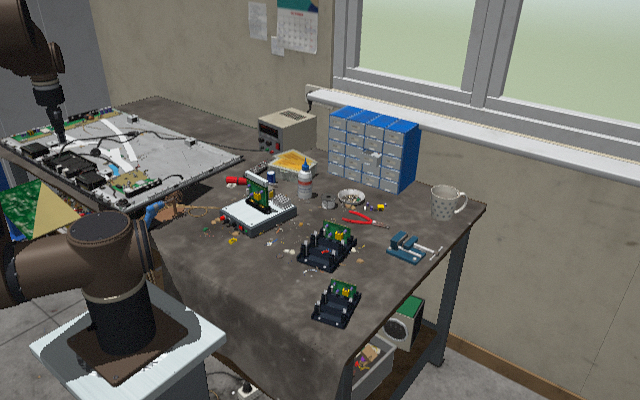

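View pics/top0.png

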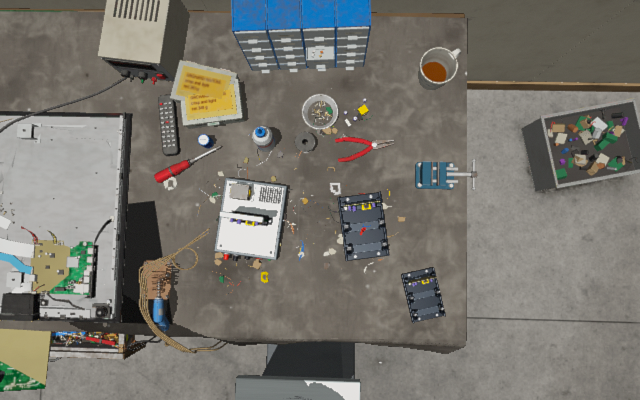

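View pics/wrist0.png

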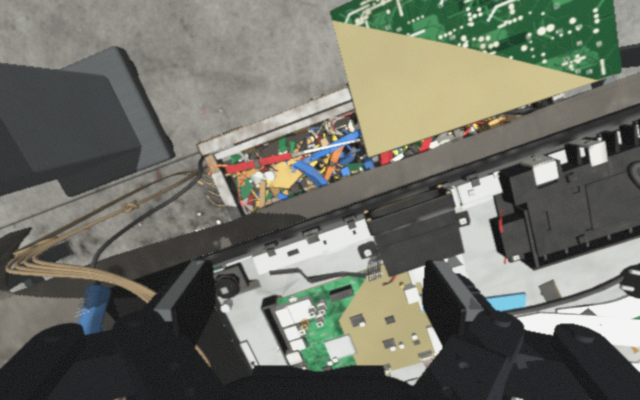

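The top view shows the jig near (250,218) with the board's rail at about (246,217), the larger rack near (363,228), the bottle at (262,135), the spool at (306,141) and the pliers at (365,148). I'll enlarge both areas next.

```bash
python3 - <<'E'
import cv2,numpy as np
t=cv2.imread("pics/top0.png");s=cv2.imread("pics/scene0.png")
a=cv2.resize(t[165:275,205:295],None,fx=5,fy=5,interpolation=cv2.INTER_CUBIC)
b=cv2.resize(t[180:270,325:400],None,fx=6,fy=6,interpolation=cv2.INTER_CUBIC)
cv2.imwrite("pics/ta.png",a);cv2.imwrite("pics/tb.png",b)
cv2.imwrite("pics/sa.png",cv2.resize(s[160:280,215:365],None,fx=5,fy=5,interpolation=cv2.INTER_CUBIC))
E
```

```text
(no output)
```

View pics/ta.png

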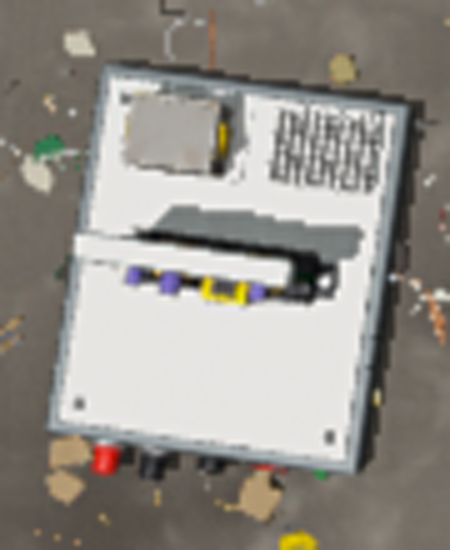

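View pics/tb.png

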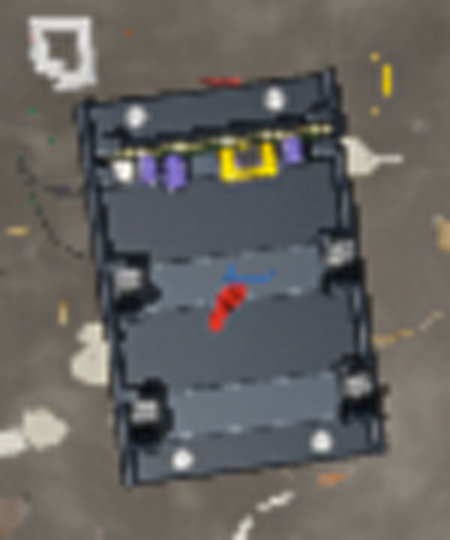

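View pics/sa.png

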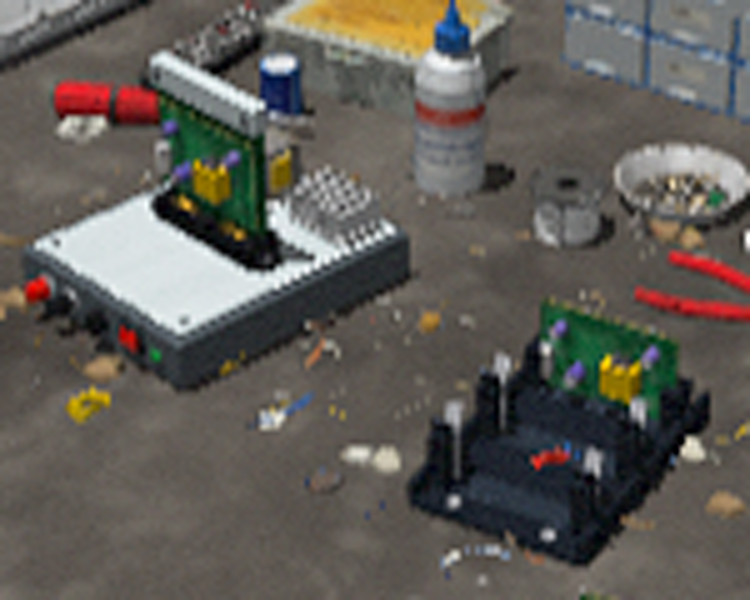

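```bash
cat > h.py <<'E'
from plant import ctrl
import cv2,numpy as np
from scipy.spatial.transform import Rotation as R
np.set_printoptions(precision=4,suppress=True)
def cam(n,st=None):
    c=ctrl.get_calibration(n);K=c["mtx"]
    if "hand_eye" in c:
        T=np.eye(4);T[:3,:3]=R.from_quat(st["tcp_rot"]).as_matrix();T[:3,3]=st["eef_pos"]
        W=T@c["hand_eye"];return K,W[:3,:3],W[:3,3]
    return K,c["R"].T,-c["R"].T@c["t"]
def ray(C,p,z):
    K,Rm,o=C
    d=Rm@np.linalg.solve(K,np.array([p[0],p[1],1.]));return o+d*(z-o[2])/d[2]
def proj(C,X):
    K,Rm,o=C;q=K@(Rm.T@(np.asarray(X)-o));return q[:2]/q[2]
def snap(n,name):
    st=ctrl.get_state();im=ctrl.read_camera(n);cv2.imwrite(f"pics/{name}.png",im[:,:,::-1]);np.savez(f"pics/{name}.npz",**st);return st,im
E
python3 - <<'E'
from h import *
C=cam("top")
f=lambda p,z,s,o:ray(C,(o[0]+p[0]/s-.4,o[1]+p[1]/s-.4),z)
P=[f(p,.152,5,(205,165)) for p in [(75,233),(75,258),(290,283),(290,258)]]
print("rail",np.array(P),np.mean(P,0)); d=P[0]+P[1]-P[2]-P[3];print(np.linalg.norm(d)/2,np.arctan2(-d[0],d[1]))
P=[f(p,.04,5,(205,165)) for p in [(105,65),(412,103),(360,472),(50,430)]]
print("jig",np.array(P),np.mean(P,0));d=P[0]+P[1]-P[2]-P[3];print(np.linalg.norm(d)/2,np.arctan2(d[1],d[0]))
P=[f(p,.055,6,(325,180)) for p in [(128,275),(342,250),(357,380),(147,405)]]
print("clips",np.array(P));d=P[0]+P[1]-P[2]-P[3];print(np.linalg.norm(d)/2,np.arctan2(d[1],d[0]));
P=[f(p,.0,6,(325,180)) for p in [(128,487),(385,450)]]
print(np.array(P))
for n,p in dict(bottle=(262,135),spool=(306,141),pl=(345,148)).items(): print(n,ray(C,p,.04))
E
```

```text
rail [[0.5654 0.1774 0.152 ]
 [0.554  0.1769 0.152 ]
 [0.545  0.0783 0.152 ]
 [0.5563 0.0786 0.152 ]] [0.5552 0.1278 0.152 ]
0.09909869042682985 -0.09120274824433136
jig [[0.6558 0.1943 0.04  ]
 [0.6398 0.0372 0.04  ]
 [0.4535 0.0578 0.04  ]
 [0.4704 0.2149 0.04  ]] [0.5549 0.126  0.04  ]
0.18692693138921226 -0.11028506196762648
clips [[ 0.5415 -0.1135  0.055 ]
 [ 0.5539 -0.2013  0.055 ]
 [ 0.5008 -0.2083  0.055 ]
 [ 0.4883 -0.1224  0.055 ]]
0.05376740924044265 0.1486666099968077
[[ 0.4512 -0.1169  0.    ]
 [ 0.4699 -0.2269  0.    ]]
bottle [0.7672 0.1051 0.04  ]
spool [ 0.7539 -0.0078  0.04  ]
pl [ 0.7379 -0.1074  0.04  ]
```

```bash
python3 -m jog '[{"grip":0,"xyz":[-0.36,0.476,-0.03],"dr":[0,0,1.32]},{"grip":0,"xyz":[-0.36,0.476,-0.03],"dr":[0,0,1.32]},{"grip":0,"xyz":[-0.36,0.476,-0.03],"dr":[0,0,1.32]},{"grip":0,"xyz":[-0.36,0.476,-0.03],"dr":[0,0,1.32]},{"grip":0,"xyz":[-0.36,0.476,-0.03],"dr":[0,0,1.32]},{"grip":0,"xyz":[-0.36,0.476,-0.03],"dr":[0,0,1.32]},{"grip":0,"xyz":[-0.36,0.476,-0.03],"dr":[0,0,1.32]},{"grip":0,"xyz":[-0.36,0.476,-0.03],"dr":[0,0,1.32]},{"grip":0,"xyz":[-0.36,0.476,-0.03],"dr":[0,0,1.32]},{"grip":0,"xyz":[-0.36,0.476,-0.03],"dr":[0,0,1.32]},{"grip":0,"xyz":[-0.36,0.476,-0.03],"dr":[0,0,1.32]},{"grip":0,"xyz":[-0.36,0.476,-0.03],"dr":[0,0,1.32]}]'
cat >> h.py <<'E'
def togo(xyz,yaw,st=None):
    "tool-frame shift and turn to tool-down pose with tool x at world yaw"
    st=st or ctrl.get_state();M=R.from_quat(st["tcp_rot"]);c,s=np.cos(yaw),np.sin(yaw)
    G=R.from_matrix(np.array([[c,s,0],[s,-c,0],[0,0,-1]]))
    print("t",st["time"],"pos",st["eef_pos"],"F",st["contact_force"],"T",st["wrist_torque"],"open",st["opening"])
    print("shift",M.inv().apply(np.array(xyz)-st["eef_pos"]),"dr",(M.inv()*G).as_rotvec())
E
python3 -c "
from h import *
togo([.555,.128,.26],-.1)"
```

```text
time: 1.15
eef_pos: [0.5036, 0.2107, 0.2564]
tcp_rot: [0.999, -0.053, -0.0, -0.0]
contact_force: [1.2, 0.7, 0.6]
opening: 0.998
t 1.15 pos [0.5036 0.2107 0.2564] F [1.225  0.7257 0.5734] T [-0.0131 -0.0036  0.0507] open 0.9982209188756576
shift [ 0.0599  0.0769 -0.0036] dr [-0.0001  0.0001 -0.0055]
```

```bash
python3 -m jog '[{"grip":0,"xyz":[0.06,0.077,0],"dr":[0,0,-0.005]},{"grip":0,"xyz":[0.06,0.077,0],"dr":[0,0,-0.005]},{"grip":0,"xyz":[0.06,0.077,0],"dr":[0,0,-0.005]},{"grip":0,"xyz":[0.06,0.077,0],"dr":[0,0,-0.005]},{"grip":0,"xyz":[0.06,0.077,0],"dr":[0,0,-0.005]}]'
python3 -c "
from h import *
togo([.555,.128,.26],-.1)
snap('wrist','w1')"
```

```text
time: 1.57
eef_pos: [0.5547, 0.1296, 0.2559]
tcp_rot: [0.999, -0.05, -0.001, -0.0]
contact_force: [-0.1, -0.3, -0.3]
opening: 0.996
t 1.5667 pos [0.5547 0.1296 0.2559] F [-0.0615 -0.2711 -0.2512] T [ 0.0218 -0.016   0.0316] open 0.9964931144787088
shift [ 0.0005  0.0015 -0.0041] dr [-0.0005  0.0015  0.0002]
```

View pics/w1.png

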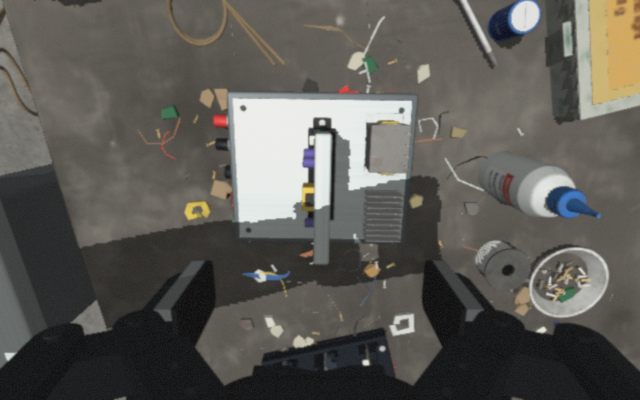

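The rail runs from about (322,131) down to (321,264), with the jig box around it. The bottle (530,185) and spool (505,262) are well clear. I'll zoom in on the rail ends.

```bash
python3 - <<'E'
import cv2
t=cv2.imread("pics/w1.png")
cv2.imwrite("pics/w1a.png",cv2.resize(t[110:275,280:360],None,fx=3.6,fy=3.6,interpolation=cv2.INTER_CUBIC))
g=cv2.cvtColor(t,cv2.COLOR_BGR2GRAY)
for r in (150,170,190,250,258): print(r,g[r,306:338])
print(g[255:272,321],g[122:140,321])
E
```

```text
150 [102 101 101  98  99  99  97 106 138 189 223 234 236 236 236 235 235 235
 234 233 234 235 231 219 178 117  59  34  39  73 104 112]
170 [232 212 130  65  53  49  48  78 138 202 226 234 236 236 235 235 234 232
 231 230 233 233 228 206 155  82  32  31  51  81 102 111]
190 [205 205 204 204 204 203 201 193 189 216 229 235 236 236 234 233 231 230
 230 230 231 230 220 182 125  62  30  39  73 103 112 112]
250 [ 46  47  47  60  75  86  95  85  97 107 112 113 114 111 113 111 110 108
 108 112 109 102  91  65  47  47  41  43  45  45  46  46]
258 [ 44  45  46  39  44  43  50  73  97 107 111 112 113 113 110 109 109 109
 110 108 109  98  85  56  45  43  42  44  41  48  45  44]
[111 110 111 109 110 110 108 109  98  73  48  42  45  44  45  44  42] [223 220 199 125  55  35  35  34  45  64  94 135 195 224 232 236 236 236]
```

View pics/w1a.png

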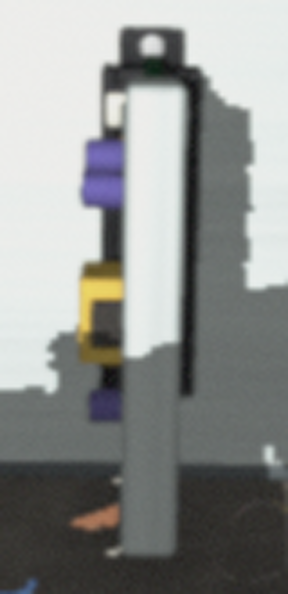

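```bash
python3 - <<'E'
from h import *
st=np.load("pics/w1.npz");C=cam("wrist",st)
a,b=[ray(C,p,.152) for p in ((322.3,133),(320.7,264))]
print(a,b,(a+b)/2,np.linalg.norm(a-b),np.arctan2(-(a-b)[0],(a-b)[1]))
print([ray(C,p,.152) for p in ((312.7,258),(328.7,258))])
P=np.array([ray(C,p,.04) for p in ((229,93),(418,95),(406,242),(238,240))]);print(P,P.mean(0))
E
```

```text
[0.5612 0.1786 0.152 ] [0.5504 0.08   0.152 ] [0.5558 0.1293 0.152 ] 0.09914374545857334 -0.10941973046244806
[array([0.5448, 0.0856, 0.152 ]), array([0.557 , 0.0844, 0.152 ])]
[[0.4745 0.2161 0.04  ]
 [0.6575 0.1958 0.04  ]
 [0.6411 0.0426 0.04  ]
 [0.4581 0.0631 0.04  ]] [0.5578 0.1294 0.04  ]
```

```bash
python3 -c "
from h import *
togo([.556,.1293,.127],-.108)"
```

```text
t 1.6167 pos [0.5543 0.1305 0.256 ] F [-0.6683 -1.065  -0.4901] T [-0.0151 -0.0033  0.0562] open 1.0029812892270629
shift [0.002  0.0011 0.129 ] dr [-0.0005  0.0014  0.0099]
```

```bash
python3 -m jog '[{"grip":0,"xyz":[0.002,0.001,0.03],"dr":[0,0.001,0.01]},{"grip":0,"xyz":[0.002,0.001,0.065],"dr":[0,0.001,0.01]},{"grip":0,"xyz":[0.002,0.001,0.1],"dr":[0,0.001,0.01]},{"grip":0,"xyz":[0.002,0.001,0.129],"dr":[0,0.001,0.01]},{"grip":0.5,"xyz":[0.002,0.001,0.129],"dr":[0,0.001,0.01]},{"grip":0.75,"xyz":[0.002,0.001,0.129],"dr":[0,0.001,0.01]},{"grip":0.75,"xyz":[0.002,0.001,0.129],"dr":[0,0.001,0.01]},{"grip":0.75,"xyz":[0.002,0.001,0.129],"dr":[0,0.001,0.01]}]' 30
python3 -c "
from h import *
togo([.556,.1293,.127],-.108)
snap('wrist','w2')"
```

```text
time: 2.28
eef_pos: [0.5585, 0.1295, 0.1307]
tcp_rot: [0.999, -0.053, 0.003, -0.0]
contact_force: [-0.1, -0.4, 0.4]
opening: 0.451
t 2.2833 pos [0.5585 0.1295 0.1307] F [-0.0533 -0.4487  0.4141] T [0.0269 0.0499 0.0253] open 0.45085058259468874
shift [-0.0025  0.0005  0.0036] dr [-0.001  -0.0063  0.0011]
```

View pics/w2.png

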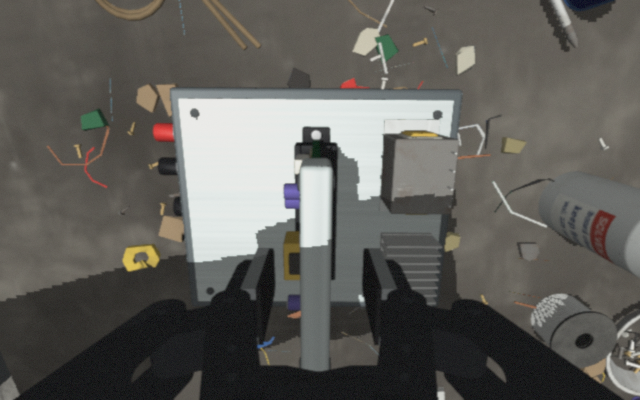

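The rail (x≈315) sits midway between the pads (270 and 372). I'll close gently and then firmly.

```bash
python3 -m jog '[{"grip":1,"xyz":[-0.001,0,0.001],"dr":[0,-0.004,0]},{"grip":1,"xyz":[-0.001,0,0.001],"dr":[0,-0.004,0]},{"grip":1,"xyz":[-0.001,0,0.001],"dr":[0,-0.004,0]},{"grip":1,"xyz":[-0.001,0,0.001],"dr":[0,-0.004,0]},{"grip":1,"xyz":[-0.001,0,0.001],"dr":[0,-0.004,0]},{"grip":1,"xyz":[-0.001,0,0.001],"dr":[0,-0.004,0]}]' 110
python3 -c "
from h import *
togo([.556,.1293,.127],-.108)"
```

```text
time: 2.83
eef_pos: [0.5571, 0.129, 0.1288]
tcp_rot: [0.999, -0.054, 0.0, -0.001]
contact_force: [-0.9, -0.2, 6.4]
opening: 0.114
t 2.8333 pos [0.5571 0.129  0.1288] F [-0.8887 -0.1861  6.3825] T [ 0.0559  0.2157 -0.05  ] open 0.11364417419960285
shift [-0.0011 -0.0002  0.0018] dr [-0.0011 -0.0003 -0.0004]
```

```bash
python3 -m jog '[{"grip":1,"xyz":[0,0.0022,-0.0006],"dr":[0.025,0,0]},{"grip":1,"xyz":[0,0.0044,-0.0011],"dr":[0.05,0,0]},{"grip":1,"xyz":[0,0.0066,-0.0016],"dr":[0.075,0,0]},{"grip":1,"xyz":[0,0.0088,-0.002],"dr":[0.1,0,0]},{"grip":1,"xyz":[0,0.0088,-0.002],"dr":[0.1,0,0]}]'
python3 -c "
from h import *
togo([.556,.1293,.127],-.108)
snap('wrist','w3')"
```

```text
time: 3.25
eef_pos: [0.556, 0.1202, 0.1301]
tcp_rot: [0.997, -0.055, 0.003, -0.051]
contact_force: [0.6, 2.3, 4.7]
opening: 0.12
t 3.25 pos [0.556  0.1202 0.1301] F [0.5764 2.2809 4.7402] T [ 0.5011 -0.0976 -0.0484] open 0.12044044016571807
shift [-0.001  -0.0086  0.004 ] dr [-0.1028 -0.0002 -0.0017]
```

View pics/w3.png

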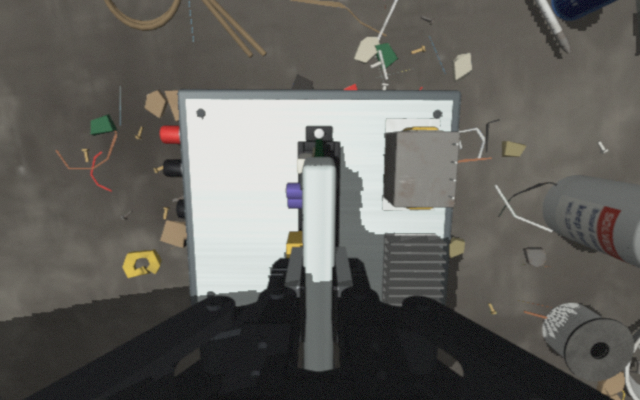

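```bash
python3 -m jog '[{"grip":1,"xyz":[0,0.0022,-0.0006],"dr":[0.025,0,0]},{"grip":1,"xyz":[0,0.0044,-0.0011],"dr":[0.05,0,0]},{"grip":1,"xyz":[0,0.0066,-0.0016],"dr":[0.075,0,0]},{"grip":1,"xyz":[0,0.0088,-0.002],"dr":[0.1,0,0]},{"grip":1,"xyz":[0,0.0088,-0.002],"dr":[0.1,0,0]},{"grip":1,"xyz":[0,0.0088,-0.002],"dr":[0.1,0,0]}]'
python3 -c "
from h import *
togo([.556,.1293,.127],-.108)
snap('scene','s3');snap('wrist','w4')
s=cv2.imread('pics/s3.png')
cv2.imwrite('pics/s3a.png',cv2.resize(s[130:270,185:335],None,fx=4,fy=4,interpolation=cv2.INTER_CUBIC))"
```

```text
time: 3.8
eef_pos: [0.5551, 0.1119, 0.1313]
tcp_rot: [0.993, -0.054, 0.005, -0.101]
contact_force: [0.3, 3.0, 5.4]
opening: 0.115
t 3.8 pos [0.5551 0.1119 0.1313] F [0.2905 3.0077 5.4481] T [ 0.6785 -0.1598 -0.0663] open 0.11546037614754809
shift [-0.001  -0.0162  0.0077] dr [-0.2022  0.0001 -0.0013]
```

View pics/s3a.png

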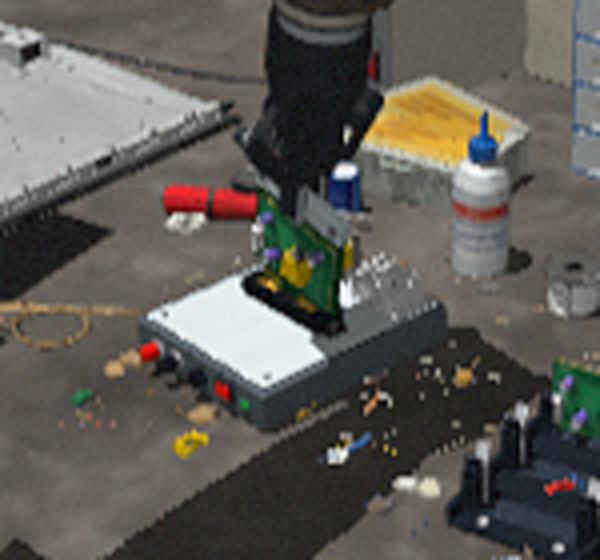

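View pics/w4.png

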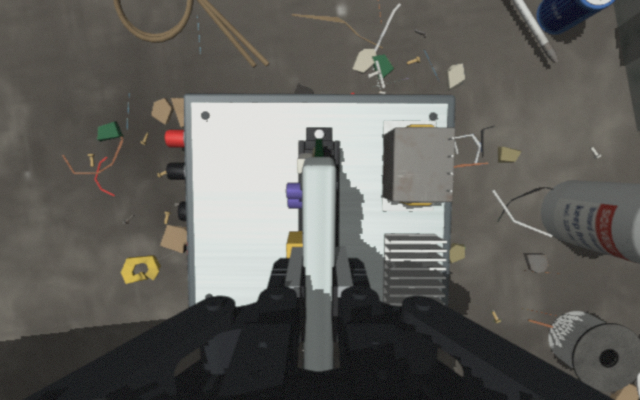

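```bash
python3 -m jog '[{"grip":1,"xyz":[0,-0.0044,-0.0011],"dr":[-0.05,0,0]},{"grip":1,"xyz":[0,-0.0088,-0.002],"dr":[-0.1,0,0]},{"grip":1,"xyz":[0,-0.0133,-0.0026],"dr":[-0.15,0,0]},{"grip":1,"xyz":[0,-0.0177,-0.003],"dr":[-0.2,0,0]},{"grip":1,"xyz":[0,-0.0177,-0.003],"dr":[-0.2,0,0]},{"grip":1,"xyz":[0,-0.0177,-0.003],"dr":[-0.2,0,0]}]'
python3 -c "
from h import *
togo([.556,.1293,.127],-.108)"
```

```text
time: 4.4
eef_pos: [0.556, 0.1287, 0.134]
tcp_rot: [0.999, -0.054, -0.0, 0.0]
contact_force: [4.9, 3.4, -6.5]
opening: 0.112
t 4.4 pos [0.556  0.1287 0.134 ] F [ 4.9186  3.3718 -6.5464] T [ 0.1769 -1.0557 -0.1775] open 0.11229888704585157
shift [-0.0001 -0.0006  0.007 ] dr [0.0003 0.0008 0.0007]
```

```bash
python3 -m jog '[{"grip":1,"xyz":[0,-0.0044,-0.0011],"dr":[-0.05,0,0]},{"grip":1,"xyz":[0,-0.0088,-0.002],"dr":[-0.1,0,0]},{"grip":1,"xyz":[0,-0.0133,-0.0026],"dr":[-0.15,0,0]},{"grip":1,"xyz":[0,-0.0177,-0.003],"dr":[-0.2,0,0]},{"grip":1,"xyz":[0,-0.0177,-0.003],"dr":[-0.2,0,0]},{"grip":1,"xyz":[0,-0.0177,-0.003],"dr":[-0.2,0,0]}]'
python3 -c "
from h import *
togo([.556,.1293,.127],-.108)
snap('scene','s4');snap('wrist','w5')
s=cv2.imread('pics/s4.png')
cv2.imwrite('pics/s4a.png',cv2.resize(s[130:270,185:335],None,fx=4,fy=4,interpolation=cv2.INTER_CUBIC))"
```

```text
time: 4.9
eef_pos: [0.5579, 0.1451, 0.1371]
tcp_rot: [0.994, -0.052, -0.006, 0.1]
contact_force: [4.3, -2.6, -7.6]
opening: 0.115
t 4.9 pos [0.5579 0.1451 0.1371] F [ 4.2551 -2.6129 -7.5881] T [-0.1097 -1.2733  0.1593] open 0.11456162292456573
shift [-0.0002  0.0135  0.0131] dr [0.2014 0.0015 0.0026]
```

View pics/s4a.png

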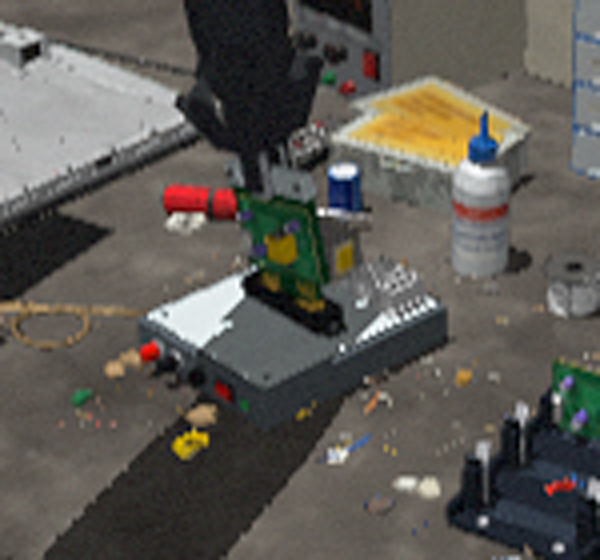

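View pics/w5.png

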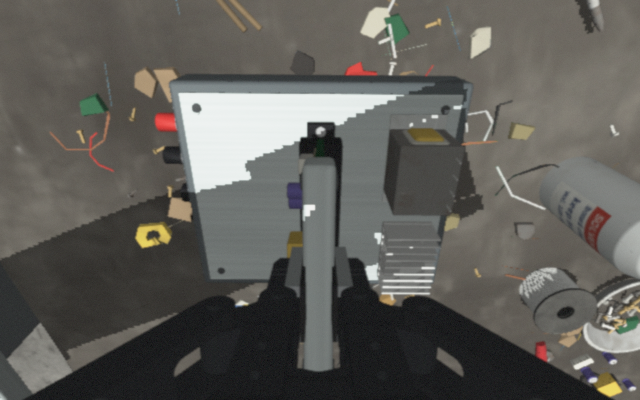

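```bash
python3 -m jog '[{"grip":1,"xyz":[0,0.0044,-0.0011],"dr":[0.05,0,0]},{"grip":1,"xyz":[0,0.0088,-0.002],"dr":[0.1,0,0]},{"grip":1,"xyz":[0,0.0133,-0.0026],"dr":[0.15,0,0]},{"grip":1,"xyz":[0,0.0177,-0.003],"dr":[0.2,0,0]},{"grip":1,"xyz":[0,0.0177,-0.003],"dr":[0.2,0,0]},{"grip":1,"xyz":[0,0.0177,-0.003],"dr":[0.2,0,0]}]'
python3 -c "
from h import *
togo([.556,.1293,.127],-.108)"
```

```text
time: 5.5
eef_pos: [0.5549, 0.1278, 0.1448]
tcp_rot: [0.998, -0.055, -0.003, 0.0]
contact_force: [-0.4, 0.5, -3.1]
opening: 0.115
t 5.5 pos [0.5549 0.1278 0.1448] F [-0.3744  0.4611 -3.0662] T [0.0443 0.0286 0.0032] open 0.11513638592134696
shift [ 0.001  -0.0016  0.0178] dr [ 0.0009  0.0054 -0.0018]
```

```bash
python3 -m jog '[{"grip":1,"xyz":[0,0,-0.01],"dr":[0,0.005,0]},{"grip":1,"xyz":[0,0,-0.025],"dr":[0,0.005,0]},{"grip":1,"xyz":[0,0,-0.05],"dr":[0,0.005,0]},{"grip":1,"xyz":[0,0,-0.085],"dr":[0,0.005,0]},{"grip":1,"xyz":[0,0,-0.11],"dr":[0,0.005,0]},{"grip":1,"xyz":[0,0,-0.11],"dr":[0,0.005,0]},{"grip":1,"xyz":[0,0,-0.11],"dr":[0,0.005,0]}]'
python3 -c "
from h import *
snap('scene','s5');snap('wrist','w6')
snap('top','t5')
s=cv2.imread('pics/s5.png')
cv2.imwrite('pics/s5a.png',cv2.resize(s[100:270,185:365],None,fx=3.5,fy=3.5,interpolation=cv2.INTER_CUBIC))
s=cv2.imread('pics/t5.png')
cv2.imwrite('pics/t5a.png',cv2.resize(s[170:275,320:405],None,fx=6,fy=5.7,interpolation=cv2.INTER_CUBIC))"
```

```text
time: 6.08
eef_pos: [0.5569, 0.1295, 0.258]
tcp_rot: [0.999, -0.053, 0.003, 0.0]
contact_force: [-0.0, -0.3, -4.3]
opening: 0.115
```

View pics/s5a.png

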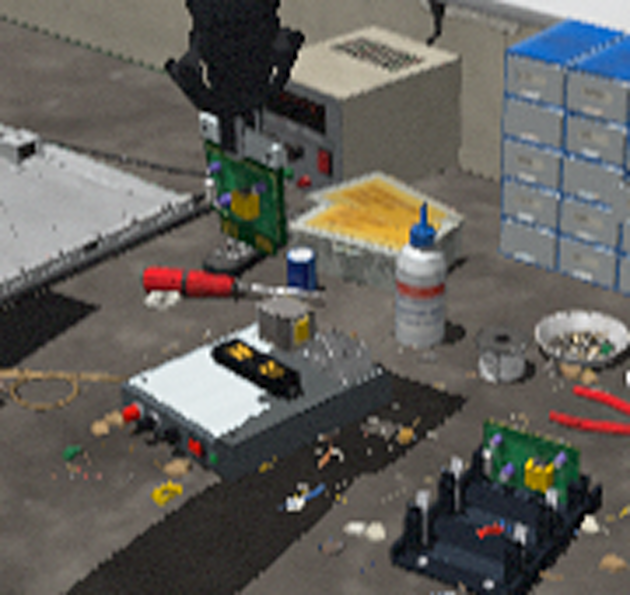

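View pics/w6.png

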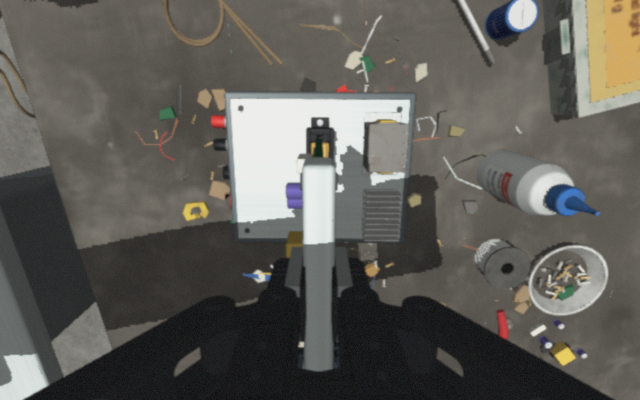

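The board is clear of the connector, hanging plumb, and the jig hasn't moved. Next I'll view the rack with the wrist camera.

```bash
python3 -c "
from h import *
togo([.52,-.28,.225],.145)"
```

```text
t 6.2333 pos [0.5547 0.129  0.2529] F [-0.4484 -0.0644 -3.721 ] T [ 0.0454 -0.007  -0.0181] open 0.1168870701975588
shift [0.0094 0.4103 0.0283] dr [ 0.0006  0.0026 -0.2524]
```

View pics/t5a.png

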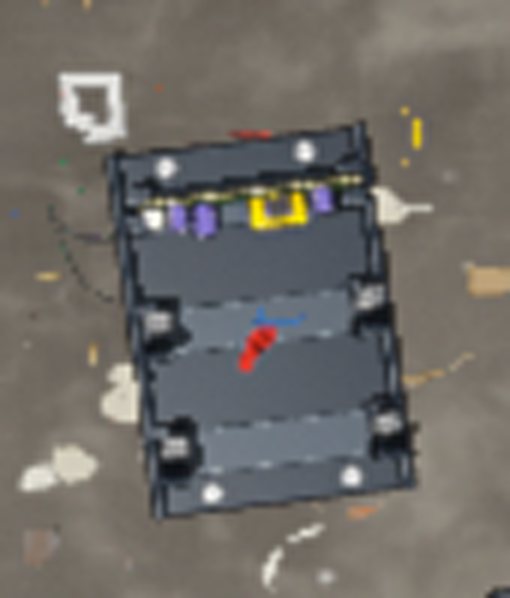

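```bash
python3 -m jog '[{"grip":1,"xyz":[0,0.03,0],"dr":[0,0,-0.03]},{"grip":1,"xyz":[0.002,0.068,0],"dr":[0,0,-0.06]},{"grip":1,"xyz":[0.004,0.106,0],"dr":[0,0,-0.1]},{"grip":1,"xyz":[0.006,0.144,0],"dr":[0,0,-0.14]},{"grip":1,"xyz":[0.008,0.182,0],"dr":[0,0,-0.18]},{"grip":1,"xyz":[0.009,0.22,0],"dr":[0,0,-0.22]},{"grip":1,"xyz":[0.009,0.258,0],"dr":[0,0,-0.252]},{"grip":1,"xyz":[0.009,0.296,0],"dr":[0,0,-0.252]},{"grip":1,"xyz":[0.009,0.334,0.01],"dr":[0,0,-0.252]},{"grip":1,"xyz":[0.009,0.372,0.02],"dr":[0,0,-0.252]},{"grip":1,"xyz":[0.009,0.4,0.026],"dr":[0,0,-0.252]},{"grip":1,"xyz":[0.009,0.41,0.028],"dr":[0,0,-0.252]}]'
python3 -m jog '[{"grip":1,"xyz":[0,0,0],"dr":[0,0,0]},{"grip":1,"xyz":[0,0,0],"dr":[0,0,0]},{"grip":1,"xyz":[0,0,0],"dr":[0,0,0]}]'
python3 -c "
from h import *
togo([.52,-.28,.225],.145)
snap('wrist','w7')"
```

```text
time: 7.23
eef_pos: [0.5185, -0.2828, 0.2232]
tcp_rot: [0.998, 0.07, -0.002, -0.001]
contact_force: [0.3, 1.5, -2.3]
opening: 0.115
time: 7.48
eef_pos: [0.521, -0.2784, 0.2269]
tcp_rot: [0.997, 0.072, 0.001, -0.001]
contact_force: [-0.2, 0.2, -1.5]
opening: 0.114
t 7.4833 pos [ 0.521  -0.2784  0.2269] F [-0.2457  0.2059 -1.546 ] T [ 0.0289 -0.026  -0.0276] open 0.11395595118146568
shift [-0.0012  0.0015  0.0019] dr [-0.0012 -0.0013  0.0001]
```

View pics/w7.png

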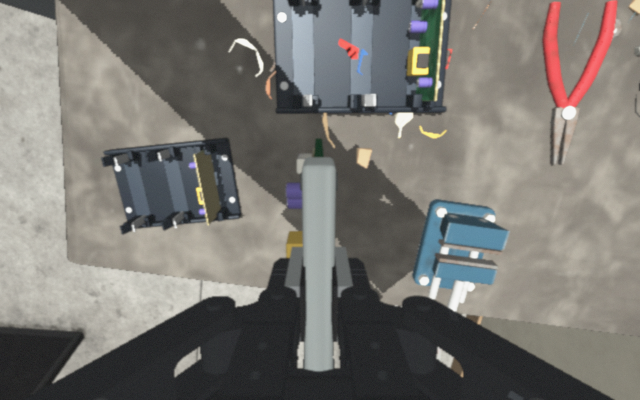

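```bash
python3 -m jog '[{"grip":1,"xyz":[-0.001,-0.02,-0.02],"dr":[0,0,0]},{"grip":1,"xyz":[-0.001,-0.04,-0.04],"dr":[0,0,0]},{"grip":1,"xyz":[-0.001,-0.04,-0.04],"dr":[0,0,0]},{"grip":1,"xyz":[-0.001,-0.04,-0.04],"dr":[0,0,0]},{"grip":1,"xyz":[-0.001,-0.04,-0.04],"dr":[0,0,0]}]'
python3 -c "
from h import *
togo([.52,-.28,.225],.145)
snap('wrist','w8')
s=cv2.imread('pics/w8.png')
cv2.imwrite('pics/w8a.png',cv2.resize(s[0:180,250:470],None,fx=3.3,fy=3.3,interpolation=cv2.INTER_CUBIC))"
```

```text
time: 7.95
eef_pos: [0.5143, -0.2395, 0.2675]
tcp_rot: [0.997, 0.073, 0.001, 0.0]
contact_force: [0.4, -0.8, -2.8]
opening: 0.119
t 7.95 pos [ 0.5143 -0.2395  0.2675] F [ 0.4266 -0.8195 -2.8368] T [ 0.0241  0.0053 -0.0285] open 0.11878661119024476
shift [-0.0004  0.0409  0.0426] dr [ 0.0011 -0.0022  0.0009]
```

View pics/w8a.png

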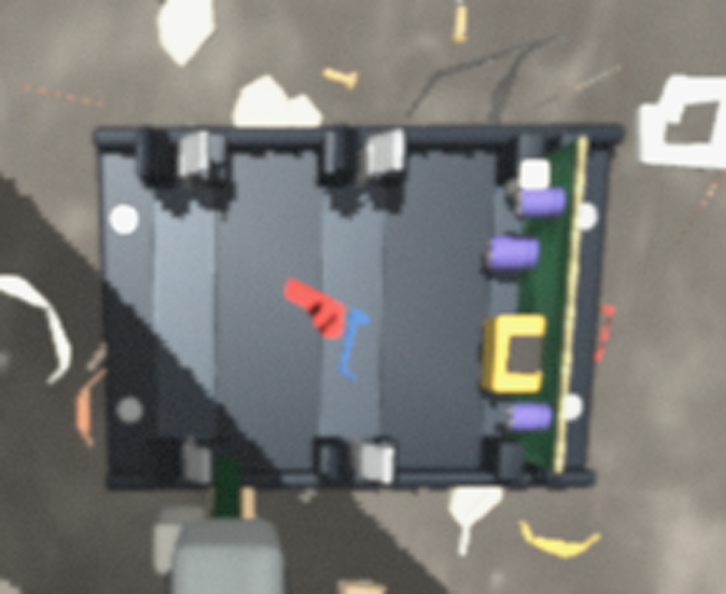

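```bash
python3 - <<'E'
import cv2,numpy as np
t=cv2.imread("pics/w8.png");g=cv2.cvtColor(t,cv2.COLOR_BGR2GRAY)
for r in (70,75,80,90): print(r,"near",g[r,288:324],"mid",g[r,338:374])
for r in (100,110,120): print(r,"mid",g[r,338:374], "near",g[r,288:324])
print("clips rows"); 
for c in (305,311,362,367): print(c,g[34:62,c],g[130:152,c])
cv2.imwrite('pics/w8b.png',cv2.resize(t[30:75,280:385],None,fx=7.5,fy=7.5,interpolation=cv2.INTER_CUBIC))
cv2.imwrite('pics/w8c.png',cv2.resize(t[120:155,280:385],None,fx=7.5,fy=7.5,interpolation=cv2.INTER_CUBIC))
E
```

```text
70 near [221 205 164 151 150 150 145 139 142 170 176 179 177 177 176 177 176 175
 175 173 174 173 172 170 172 174 164 143 140 146 144 144 142 142 142 143] mid [135 133 132 131 131 132 128 128 133 140 154 155 154 152 151 151 152 151
 150 147 146 147 146 146 145 145 141 133 124 119 116 115 117 113 117 112]
75 near [147 148 146 145 146 147 145 136 140 166 174 174 176 176 174 171 172 173
 170 170 171 169 170 169 169 170 163 139 137 140 142 139 141 140 139 138] mid [134 133 132 132 131 130 132 131 130 142 153 154 154 153 153 151 148 150
 147 147 146 143 143 142 142 142 139 125 112 115 116 114 115 115 113 114]
80 near [143 144 144 143 144 141 140 137 148 173 175 171 172 173 171 172 170 170
 168 168 168 168 168 167 166 171 162 140 135 136 136 137 137 139 136 137] mid [133 132 131 128 130 130 127 126 124 132 151 150 152 151 150 149 148 147
 146 143 143 144 141 142 140 140 134 126 111 113 113 114 114 112 114 113]
90 near [136 137 135 136 138 138 136 139 154 171 169 167 166 165 166 165 165 165
 164 164 163 163 160 160 160 157 143 119 127 130 132 132 131 131 130 133] mid [150 150 149 149 149 15
[... 1172 characters left out ...]
3] [55 57 55 51 61 74 75 72 72 61 62 62 61 58 56 52 43 46 62 83 87 88]
311 [144 142 140 126  96 131 205 217 217 220 221 219 221 223 224 225 214 163
 131 102  68  52  54  59  62  60  61  63] [ 55  57  54  45  44  69 106 119 122 122 123 123 122 121 119 110  77  48
  61  75  76  78]
362 [131 127 127 116  88  83  98 134 172 196 219 222 214 209 207 206 206 195
 156 102  66  53  61  62  66  75  85 114] [122 118  99  90 118 174 192 193 194 193 194 192 190 190 178 115  59  60
  88 130 144 144]
367 [129 127 123 117  88 106 154 183 193 196 194 193 194 197 192 191 183 142
  81  46  32  30  36  46  51  50  49  49] [ 97  88  66  72 105 153 221 232 231 233 233 233 232 232 231 222 142  84
 111 139 145 146]
```

View pics/w8b.png

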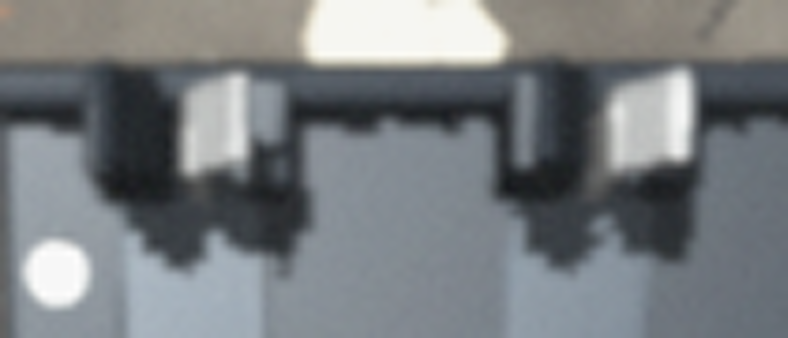

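View pics/w8c.png

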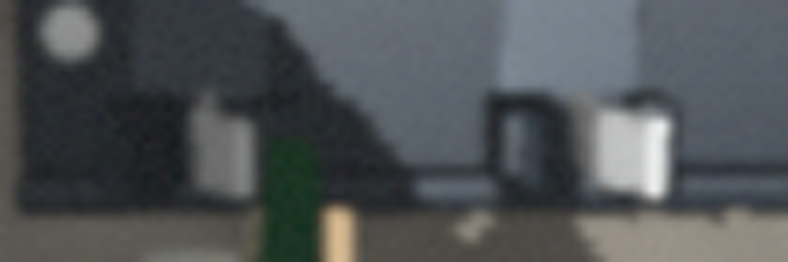

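```bash
python3 - <<'E'
from h import *
st=np.load("pics/w8.npz");C=cam("wrist",st)
f=lambda c,r,z:ray(C,(c,r),z)
A=np.array([f((296.7+314.6)/2,75,.01),f((296.4+314.3)/2,100,.01),f(356.1,75,.01),f(355.7,115,.01)])
print("strip pts\n",A)
T=np.array([f(310,45.5,.05),f(308.5,140.8,.05),f(366,45.5,.05),f(366,141,.05)]);print("clip pts\n",T)
y=T[0]-T[1]; print(np.arctan2(-y[0],y[1]),np.linalg.norm(y)); y=T[2]-T[3]; print(np.arctan2(-y[0],y[1]),np.linalg.norm(y))
# outer corners of rack (rail z~0.02?)
q=lambda x,y,z:f(250+x/3.3-.35,y/3.3-.35,z)
P=np.array([q(97,128,.02),q(622,126,.02),q(592,485,.02),q(108,488,.02)]);print("outer\n",P,P.mean(0))
x=P[1]+P[2]-P[0]-P[3];yv=P[0]+P[1]-P[2]-P[3];print(np.linalg.norm(x)/2,np.arctan2(x[1],x[0]),np.linalg.norm(yv)/2,np.arctan2(-yv[0],yv[1]))
# throat
print("throat near",f((304.0),50,.05),"mid post/clip",f(280+585/7.5-.5,50,.05),f(280+612/7.5-.5,50,.05))
E
```

```text
strip pts
 [[ 0.4863 -0.1453  0.01  ]
 [ 0.4894 -0.1709  0.01  ]
 [ 0.5398 -0.1375  0.01  ]
 [ 0.5466 -0.1786  0.01  ]]
clip pts
 [[ 0.4885 -0.1211  0.05  ]
 [ 0.4993 -0.2096  0.05  ]
 [ 0.5408 -0.1135  0.05  ]
 [ 0.5571 -0.2014  0.05  ]]
0.12185497715230775 0.08912945425403275
0.1834432065693966 0.08938047329280767
outer
 [[ 0.4552 -0.1151  0.02  ]
 [ 0.6152 -0.0911  0.02  ]
 [ 0.6316 -0.2     0.02  ]
 [ 0.4715 -0.2245  0.02  ]] [ 0.5434 -0.1577  0.02  ]
0.16189582005325073 0.15033287629377448 0.1103144705292478 0.14863518008998963
throat near [ 0.4834 -0.1259  0.05  ] mid post/clip [ 0.5335 -0.1185  0.05  ] [ 0.5369 -0.118   0.05  ]
```

```bash
python3 -c "
from h import *
togo([.489,-.166,.165],.15)"
```

```text
t 8.0 pos [ 0.514  -0.2398  0.2667] F [-0.6905 -0.5091 -3.2277] T [-0.0118  0.0211 -0.0335] open 0.11526763030674057
shift [-0.0142 -0.0766  0.1017] dr [ 0.     -0.0011 -0.0049]
```

```bash
python3 -m jog '[{"grip":1,"xyz":[-0.006,-0.03,0],"dr":[0,0,-0.003]},{"grip":1,"xyz":[-0.012,-0.06,0.01],"dr":[0,0,-0.005]},{"grip":1,"xyz":[-0.014,-0.076,0.04],"dr":[0,0,-0.005]},{"grip":1,"xyz":[-0.014,-0.076,0.07],"dr":[0,0,-0.005]},{"grip":1,"xyz":[-0.014,-0.076,0.1],"dr":[0,0,-0.005]},{"grip":1,"xyz":[-0.014,-0.076,0.1],"dr":[0,0,-0.005]},{"grip":1,"xyz":[-0.014,-0.076,0.1],"dr":[0,0,-0.005]},{"grip":1,"xyz":[-0.014,-0.076,0.1],"dr":[0,0,-0.005]}]'
python3 -c "
from h import *
togo([.489,-.166,.13],.15)
snap('wrist','w9');snap('scene','s9')
s=cv2.imread('pics/w9.png')
cv2.imwrite('pics/w9a.png',cv2.resize(s[60:260,220:440],None,fx=3,fy=3,interpolation=cv2.INTER_CUBIC))
s=cv2.imread('pics/s9.png')
cv2.imwrite('pics/s9a.png',cv2.resize(s[140:280,260:380],None,fx=4.2,fy=4.2,interpolation=cv2.INTER_CUBIC))"
```

```text
time: 8.67
eef_pos: [0.4903, -0.168, 0.1686]
tcp_rot: [0.997, 0.074, 0.002, 0.001]
contact_force: [0.3, -0.5, -2.4]
opening: 0.114
t 8.6667 pos [ 0.4903 -0.168   0.1686] F [ 0.2918 -0.4694 -2.3992] T [ 0.0258  0.0494 -0.0104] open 0.11408038641463561
shift [-0.0011 -0.0023  0.0386] dr [ 0.0015 -0.0031 -0.0015]
```

View pics/w9a.png

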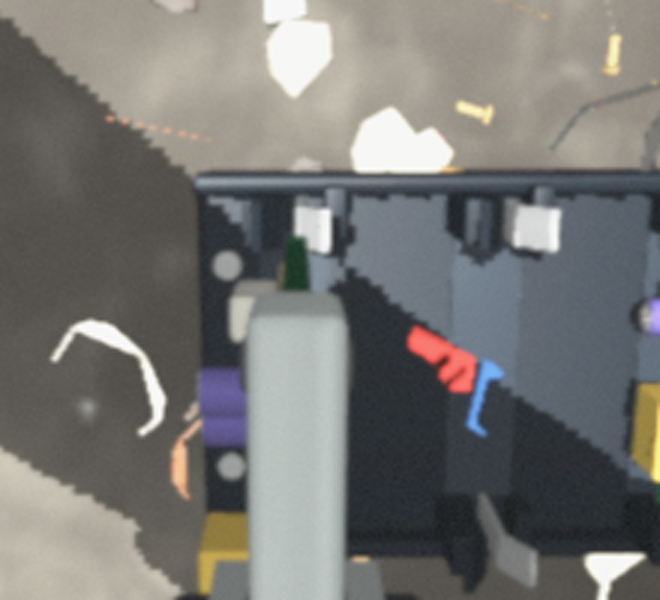

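View pics/s9a.png

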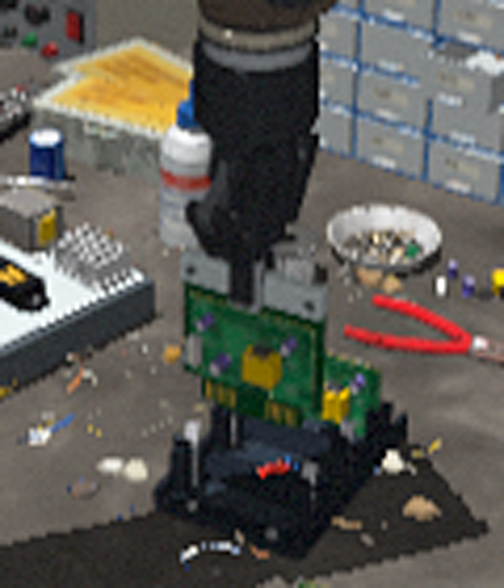

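```bash
python3 - <<'E'
import cv2
s=cv2.imread('pics/w9.png')
cv2.imwrite('pics/w9b.png',cv2.resize(s[110:170,280:410],None,fx=6,fy=6,interpolation=cv2.INTER_CUBIC))
E
```

```text
(no output)
```

View pics/w9b.png

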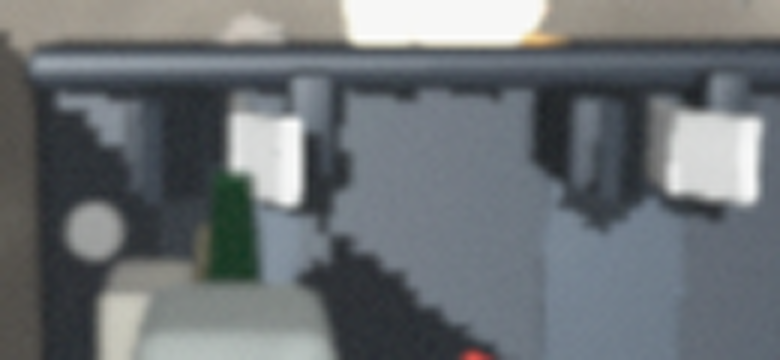

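```bash
python3 - <<'E'
from h import *
st=np.load("pics/w9.npz");C=cam("wrist",st)
yd=np.array([-.1494,.9888,0]);xd=np.array([.9888,.1494,0])
for n,p,z in (("corner",(319,138.7),st["eef_pos"][2]-.067),("clip top",(324,128.3),.055),("clip bot",(328,144.2),.048),("midclip",(397,128),.055),("midstrip",(382.5,150),.01),("board x",(319.2,150),.13),("tcp",None,0)):
    X=ray(C,p,z) if p else st["eef_pos"]; print(n,X,X@xd,X@yd)
E
```

```text
corner [ 0.4828 -0.1192  0.1016] 0.45959425146064264 -0.18998627076744767
clip top [ 0.4861 -0.1162  0.055 ] 0.46334281800452753 -0.18749425448982465
clip bot [ 0.491  -0.1277  0.048 ] 0.4664706575335682 -0.19962261919849011
midclip [ 0.5377 -0.1083  0.055 ] 0.515500409883357 -0.18738612884024203
midstrip [ 0.5397 -0.13    0.01  ] 0.51419076558837 -0.20918758302295581
board x [ 0.4832 -0.1219  0.13  ] 0.45958763017631693 -0.1927665928648895
tcp [ 0.4903 -0.168   0.1686] 0.4597480167710537 -0.23939653475997552
```

```bash
python3 -m jog '[{"grip":1,"xyz":[0,-0.002,0.01],"dr":[0,-0.002,-0.001]},{"grip":1,"xyz":[0,-0.002,0.025],"dr":[0,-0.002,-0.001]},{"grip":1,"xyz":[0,-0.002,0.035],"dr":[0,-0.002,-0.001]},{"grip":1,"xyz":[0,-0.002,0.042],"dr":[0,-0.002,-0.001]},{"grip":1,"xyz":[0,-0.002,0.046],"dr":[0,-0.002,-0.001]},{"grip":1,"xyz":[0,-0.002,0.05],"dr":[0,-0.002,-0.001]},{"grip":1,"xyz":[0,-0.002,0.05],"dr":[0,-0.002,-0.001]}]'
python3 -c "
from h import *
togo([.489,-.166,.097],.15)
snap('scene','s10')
s=cv2.imread('pics/s10.png')
cv2.imwrite('pics/s10a.png',cv2.resize(s[160:280,270:380],None,fx=5,fy=5,interpolation=cv2.INTER_CUBIC))"
```

```text
time: 9.35
eef_pos: [0.4891, -0.1652, 0.1167]
tcp_rot: [0.997, 0.075, -0.0, -0.0]
contact_force: [-0.2, 1.2, -2.7]
opening: 0.114
t 9.35 pos [ 0.4891 -0.1652  0.1167] F [-0.198   1.1557 -2.6591] T [-0.0138  0.0483  0.0269] open 0.11445345016489833
shift [-0.0002  0.0008  0.0197] dr [-0.0001  0.0009 -0.0001]
```

View pics/s10a.png

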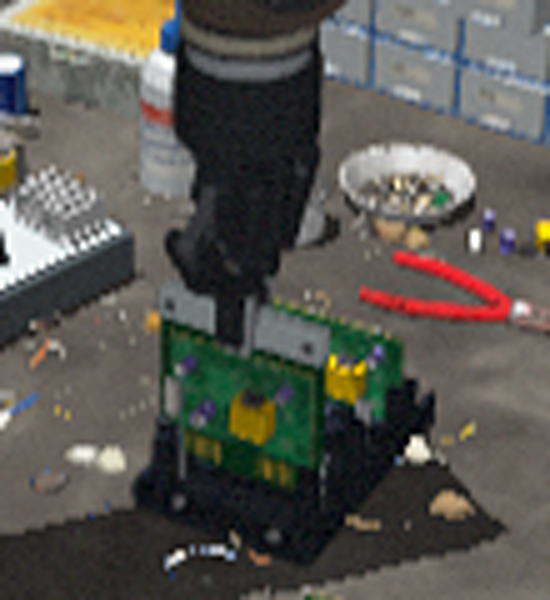

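The board is entering between both clips, with almost no force on it so far. I'll push it home in steps.

```bash
python3 -m jog '[{"grip":1,"xyz":[0,0,0.004],"dr":[0,0,0]},{"grip":1,"xyz":[0,0,0.008],"dr":[0,0,0]},{"grip":1,"xyz":[0,0,0.012],"dr":[0,0,0]},{"grip":1,"xyz":[0,0,0.015],"dr":[0,0,0]},{"grip":1,"xyz":[0,0,0.015],"dr":[0,0,0]},{"grip":1,"xyz":[0,0,0.015],"dr":[0,0,0]}]'
python3 -c "
from h import *
togo([.489,-.166,.097],.15)"
python3 -m jog '[{"grip":1,"xyz":[0,0,0.002],"dr":[0,0,0]},{"grip":1,"xyz":[0,0,0.004],"dr":[0,0,0]},{"grip":1,"xyz":[0,0,0.004],"dr":[0,0,0]}]'
python3 -c "
from h import *
togo([.489,-.166,.097],.15)"
```

```text
time: 9.9
eef_pos: [0.491, -0.1664, 0.1044]
tcp_rot: [0.997, 0.075, 0.002, 0.002]
contact_force: [-0.4, -0.5, 6.3]
opening: 0.113
t 9.9 pos [ 0.491  -0.1664  0.1044] F [-0.4469 -0.4665  6.2985] T [-0.1848  0.0094  0.1653] open 0.1125486384770948
shift [-0.0019 -0.0007  0.0074] dr [ 0.0039 -0.0035  0.0006]
time: 10.15
eef_pos: [0.4909, -0.1662, 0.0998]
tcp_rot: [0.997, 0.075, 0.002, 0.002]
contact_force: [2.1, -0.5, 3.3]
opening: 0.115
t 10.15 pos [ 0.4909 -0.1662  0.0998] F [ 2.1077 -0.4999  3.2995] T [-0.1793 -0.2553  0.1211] open 0.114991653563424
shift [-0.0019 -0.0005  0.0028] dr [ 0.0034 -0.0036  0.0003]
```

```bash
python3 -m jog '[{"grip":1,"xyz":[0,0,0.003],"dr":[0,0,0]},{"grip":1,"xyz":[0,0,0.004],"dr":[0,0,0]},{"grip":1,"xyz":[0,0,0.004],"dr":[0,0,0]}]'
python3 -c "
from h import *
togo([.489,-.166,.097],.15)"
```

```text
time: 10.4
eef_pos: [0.4911, -0.1662, 0.0968]
tcp_rot: [0.997, 0.075, 0.002, 0.001]
contact_force: [-0.2, 0.7, 9.4]
opening: 0.115
t 10.4 pos [ 0.4911 -0.1662  0.0968] F [-0.2183  0.7051  9.4437] T [-0.0304  0.1085  0.1207] open 0.11464670583583726
shift [-0.002  -0.0005 -0.0002] dr [ 0.003  -0.0032  0.0003]
```

```bash
python3 -m jog '[{"grip":1,"xyz":[0,0,0.003],"dr":[0,0,0]},{"grip":1,"xyz":[0,0,0.003],"dr":[0,0,0]},{"grip":1,"xyz":[0,0,0.003],"dr":[0,0,0]}]'
python3 -c "
from h import *
togo([.489,-.166,.097],.15)"
```

```text
time: 10.65
eef_pos: [0.4917, -0.1666, 0.0966]
tcp_rot: [0.997, 0.075, 0.002, 0.002]
contact_force: [-4.8, 1.8, 22.4]
opening: 0.113
t 10.65 pos [ 0.4917 -0.1666  0.0966] F [-4.8456  1.7816 22.4019] T [0.4333 1.0873 0.0529] open 0.11322785105352666
shift [-0.0026 -0.001  -0.0004] dr [ 0.0033 -0.0031  0.0002]
```

Height stopped at 0.0967, where I expected it to be fully home (0.0968), while the force rose to 22 N. So it's bottomed out. I'll release and retreat.

```bash
python3 -m jog '[{"grip":1,"xyz":[0,0,-0.002],"dr":[0,0,0]},{"grip":0.8,"xyz":[0,0,-0.002],"dr":[0,0,0]},{"grip":0.6,"xyz":[0,0,-0.002],"dr":[0,0,0]},{"grip":0.5,"xyz":[0,0,-0.002],"dr":[0,0,0]},{"grip":0.4,"xyz":[0,0,-0.002],"dr":[0,0,0]},{"grip":0.4,"xyz":[0,0,-0.002],"dr":[0,0,0]},{"grip":0.4,"xyz":[0,0,-0.03],"dr":[0,0,0]},{"grip":0.4,"xyz":[0,0,-0.07],"dr":[0,0,0]},{"grip":0.4,"xyz":[0,0,-0.11],"dr":[0,0,0]},{"grip":0.4,"xyz":[0,0.04,-0.14],"dr":[0,0,0]},{"grip":0.4,"xyz":[0,0.08,-0.16],"dr":[0,0,0]},{"grip":0.4,"xyz":[0,0.08,-0.16],"dr":[0,0,0]}]' 40
python3 -c "
from h import *
togo([.489,-.166,.097],.15)
snap('scene','s11');snap('wrist','w11');snap('top','t11')
s=cv2.imread('pics/s11.png')
cv2.imwrite('pics/s11a.png',cv2.resize(s[140:290,215:395],None,fx=4,fy=4,interpolation=cv2.INTER_CUBIC))"
```

```text
time: 11.65
eef_pos: [0.5032, -0.2489, 0.2563]
tcp_rot: [0.997, 0.074, 0.003, 0.004]
contact_force: [1.4, -0.6, 0.5]
opening: 0.595
t 11.65 pos [ 0.5032 -0.2489  0.2563] F [ 1.3567 -0.5827  0.4869] T [-0.0194  0.0289 -0.0499] open 0.5945284270694319
shift [-0.0027 -0.0853  0.1586] dr [ 0.0081 -0.0055 -0.0019]
```

View pics/s11a.png

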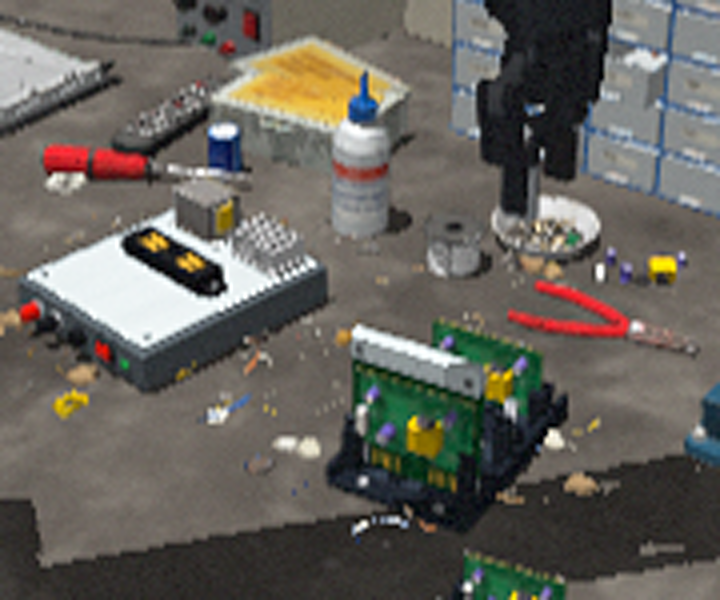

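View pics/w11.png

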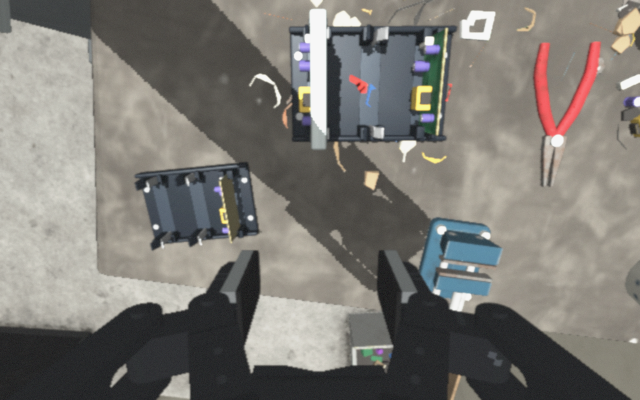

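View pics/t11.png

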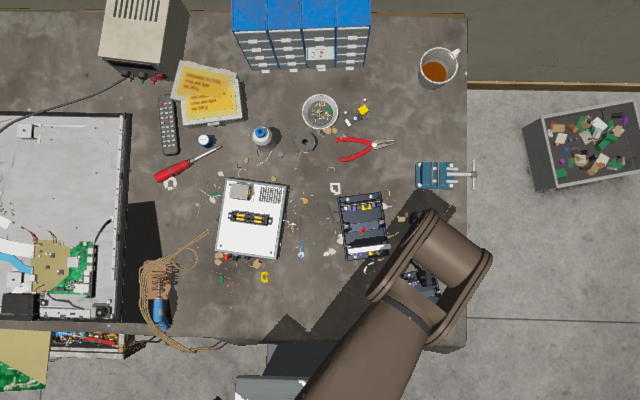

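```bash
python3 - <<'E'
from h import *
C=cam("scene");W=cam("wrist",np.load("pics/w11.npz"))
xd=np.array([.9888,.1494,0]);yd=np.array([-.1494,.9888,0]);c=xd*.4596-yd*.2375
for z in (.12,.125,.10):
  for s in (.05,-.05):
    X=c+yd*s+np.array([0,0,z])-xd*.006; p=proj(C,X);q=proj(W,X); print(z,s,"scene crop",(p-[215,140]+.4)*4,"wrist",q, proj(W,X+xd*.012))
a=cv2.imread("pics/top0.png");b=cv2.imread("pics/t11.png");d=cv2.absdiff(a,b).max(2)
for n,(x0,y0,x1,y1) in dict(bottle=(248,120,276,150),spool=(293,128,320,156),pliers=(333,133,396,166),jigedges=(212,172,292,205)).items(): print(n,d[y0:y1,x0:x1].max(),(d[y0:y1,x0:x1]>40).sum())
s=cv2.imread('pics/s11.png');cv2.imwrite('pics/s11b.png',cv2.resize(s[215:280,290:365],None,fx=8,fy=8,interpolation=cv2.INTER_CUBIC))
s=cv2.imread('pics/w11.png');cv2.imwrite('pics/w11b.png',cv2.resize(s[0:160,280:380],None,fx=3.7,fy=3.7,interpolation=cv2.INTER_CUBIC))
E
```

```text
0.12 0.05 scene crop [348.1243 331.5122] wrist [309.0411   7.1753] [326.0376   7.121 ]
0.12 -0.05 scene crop [478.9288 373.5361] wrist [310.4367 149.0961] [325.6843 149.0359]
0.125 0.05 scene crop [348.1129 325.3221] wrist [308.8812   5.3806] [326.2125   5.3254]
0.125 -0.05 scene crop [479.1859 367.2259] wrist [310.3182 149.9927] [325.8347 149.9314]
0.1 0.05 scene crop [348.1696 356.0286] wrist [309.6233  13.7102] [325.4005  13.6592]
0.1 -0.05 scene crop [477.9109 398.52  ] wrist [310.8724 145.8002] [325.1314 145.7442]
bottle 56 7
spool 9 0
pliers 9 0
jigedges 10 0
```

View pics/s11b.png

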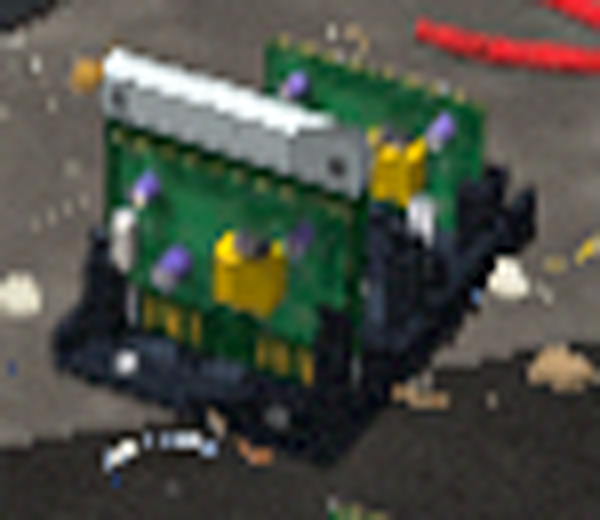

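View pics/w11b.png

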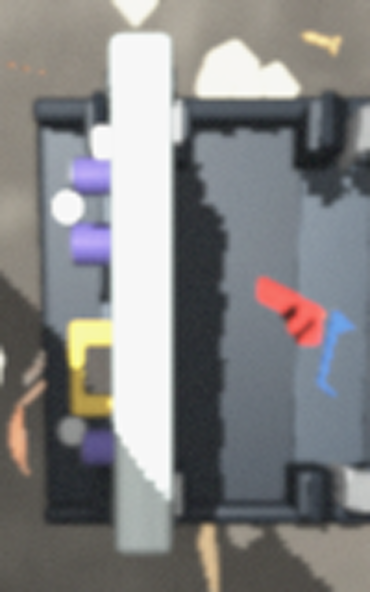

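```bash
python3 - <<'E'
from h import *
for f in ("top0","t11"):
    a=cv2.imread(f"pics/{f}.png")[120:150,248:276].astype(int); m=(a[:,:,0]-a[:,:,2])>40; y,x=np.nonzero(m); print(f,m.sum(),x.mean(),y.mean())
print(ctrl.sign_off())
E
```

```text
top0 85 11.552941176470588 11.470588235294118
t11 85 11.505882352941176 11.68235294117647
the job is handed in; nothing more can be done
None
```

The board is out of the jig and fully home in slot_near of the larger rack. I released it, backed the gripper away and handed the job in at about 11.9 s.

**Extraction:** I held the board by its pull rail and rocked it about 0.2 rad one way, 0.2 rad the other, then back upright. By then the wrist felt only the board's weight (about 3 N). I lifted it straight out. The pictures taken while rocking and after the lift showed the jig flat and in place.

**Insertion:** I pushed it down until it stopped 0.1–0.2 mm from the height I expected for fully home, with the force rising to about 22 N.

**Last checks:**
- **Board:** in the scene and wrist pictures, the rail is at the height and position expected for fully home, within about 1 mm. It stands upright between both clips.
- **Spool, pliers and jig:** the top picture shows no change from the start.
- **Bottle:** seven pixels differed, and the centre of its blue nozzle read 0.2 px (about 0.5 mm) away from the start. I put that down to image noise, since the arm never came near it.
- **Robot:** the gripper was clear of everything at hand-in. The largest wrist force I read was about 23 N.

**Disagreement:** while lining up with the rack, the visible edges of the clips first suggested a slot centre about 4 mm off from the one given by the slot floor. I worked out that this came from the viewing angle and used the floor; the board then went in without resistance until the clips gripped it.

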